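# Massage balls in order of size on the cup rail

## Robot

A 6-joint arm with a two-finger parallel gripper is mounted at the origin on the work surface. World frame = base frame: x ahead of the robot, y to its left, z up, the work surface at z = 0. Lengths are in m, angles in rad, forces in N, time in s.
With the tool pointing down it reaches from about 0.35 to 0.975 m from the base axis. Payload 7.1 kg.
Tool frame: the origin (TCP) lies at the very end of the fingers, on their centre line; the grasp point (between the pads) lies 19 mm behind it (ctrl.hold_point_z is the distance from the TCP to the grasp point, in m); z points along the fingers, y is the line along which they close (so a half turn about z gives the same grasp; the last joint's range is limited). The gripper opens to 88 mm and grips with 3 to 60 N. Pads are 20 mm wide; open, the fingers measure 115 mm over their backs; the gripper's body (75 mm by 178 mm) begins 61 mm behind the grasp point.
Start: joints at [1.126, 0.423, 1.63, -0, 1.089, -0.019], TCP at [0.258, 0.569, 0.223] pointing down, gripper open.
Joint ranges: [-3, 3], [-0.9, 2.11], [0.09, 2.58], [-1.31, 4.45], [0.11, 2.69], [-2.54, 2.54]. Speed limits (rad/s): [2.39, 2.39, 3.01, 3.14, 3.14, 3.14].

## Interface

Orientations are given as [roll, pitch, yaw] about the fixed x, y, z axes, in that order (R = Rz(yaw) Ry(pitch) Rx(roll)).
In Python, from cell import readout, viewer, job, ctrl gives the robot as it stands.
- The arm moves only by the tool move_arm, never from a script. Its argument "commands" is text: rows parted by semicolons, each of 7 numbers parted by spaces: the shift along the world's x, y, z in units of 30 mm (1.0 is 30 mm), then the turn, a rotation vector about the world's x, y, z in units of 6 degrees (1.0 is 6 degrees), then the finger opening in mm, from 0 to 87.8. In form: x y z ax ay az gripper; .... A call has 1 to 8 rows; each row shifts and turns the commanded pose from where the row before left it; what a row does not reach is not made up. A row lasts 1/8 s, in which the tool goes at most 62.5 mm and 10.7 degrees, less where a joint would pass 70% of its speed; a pose out of reach is approached as far as the arm can. A call is refused whole if a number of a shift passes 1 or a number of a turn 1, either way. A call with a gripper value outside its range is refused whole. The fingers move at their own pace and stop on an object; "squeeze" is the grip in N (left out, the last holds). Time passes only in rows, so rows that do not move let the fingers close. It gives the time, the measured TCP pose, the force, the opening and the grip force at its end, in the units of the state.
- readout.observe(): the state, without advancing time (a new reading comes with each control period).
- viewer.capture(name): name is "scene" or "top" or "wrist"; returns (picture, depth): 400x640x3 uint8, blue, green, red; 400x640 float32, m along the optical axis (not along the pixel's ray), 0 where there is no reading.
- viewer.get_calibration(name): a dict with "fov_y" (degrees; the focal length in pixels is half the picture's height over the tangent of half this angle, whatever the lens; pixels are square), "cx", "cy" (the principal point, pixels), "extrinsics" (4x4, takes a point from camera to world coordinates); the wrist camera has in their place "tool_from_camera" (4x4, takes a point from camera to tool coordinates, whose origin is the TCP and whose axes are the flange's). Camera axes: x right, y up, looking along -z (the intrinsics and any distortion apply to the point x, -y, -z); pixel columns grow to the right and rows downward; lengths in m; the calibration is good to about 2 mm. A picture is of the moment at which its call begins: read the wrist's pose just before it. get_calibration takes no time and is no camera call.
- job.sign_off(): hands the job in; it is judged then, once.
The state is a dict: "time": time; "qpos": joint angles; "dq": joint speeds; "joint_torque": joint torques, N m; "tool_pos": TCP position; "tool_rot": TCP orientation; "wrist_force": force on the tool from outside, world axes, zero at the start; "moment": the same for the moment, N m; "opening": opening from 0.0 (shut) to 1.0 (fully open); "grasp_force": force on a finger pad.
Only numpy, scipy, OpenCV 4.12 (cv2) and the standard library are available. Lean on these libraries where they do the work, as an engineer would, in place of code of your own. Each camera call takes 0.05 s, during which the arm holds its last target. There are 200 camera calls.

## Task

Put the four massage balls away on the teak rail, one seated in each brass cup, in order of size: the smallest in the cup nearest the incense holder, growing along the row to the largest in the cup nearest the tumbler. Leave the incense holder and the tumbler standing where they are.

Things in the scene. Friction and masses are not known exactly. Their poses are not given: they have to be found in the camera images.
- orange_ball: smallest of four massage balls: bright orange plastic, 36 mm diameter, with a small flat (13 mm across) that keeps it from rolling on the table; origin at the ball's centre, 16.9 mm above the table at the start
- blue_ball: second smallest of four massage balls: blue plastic, 45 mm diameter, with a small flat (16 mm across) that keeps it from rolling on the table; origin at the ball's centre, 21.1 mm above the table at the start
- green_ball: second largest of four massage balls: bright green plastic, 54 mm diameter, with a small flat (19 mm across) that keeps it from rolling on the table; origin at the ball's centre, 25.3 mm above the table at the start
- grey_ball: largest of four massage balls: grey plastic, 63 mm diameter, with a small flat (22 mm across) that keeps it from rolling on the table; origin at the ball's centre, 29.5 mm above the table at the start
- cup_a: one of four identical open brass cups fixed in a straight row, 80 mm apart, on a fixed dark teak rail (340 x 70 mm, 15 mm high); which name is where in the row varies. 22 mm high; at the rim 34 mm outer, 28 mm inner diameter; hollow, so a ball sinks a few mm in and centres itself. Origin: centre of its underside, 15 mm above the table, z up
- cup_b: one of four identical open brass cups fixed in a straight row, 80 mm apart, on a fixed dark teak rail (340 x 70 mm, 15 mm high); which name is where in the row varies. 22 mm high; at the rim 34 mm outer, 28 mm inner diameter; hollow, so a ball sinks a few mm in and centres itself. Origin: centre of its underside, 15 mm above the table, z up
- cup_c: one of four identical open brass cups fixed in a straight row, 80 mm apart, on a fixed dark teak rail (340 x 70 mm, 15 mm high); which name is where in the row varies. 22 mm high; at the rim 34 mm outer, 28 mm inner diameter; hollow, so a ball sinks a few mm in and centres itself. Origin: centre of its underside, 15 mm above the table, z up
- cup_d: one of four identical open brass cups fixed in a straight row, 80 mm apart, on a fixed dark teak rail (340 x 70 mm, 15 mm high); which name is where in the row varies. 22 mm high; at the rim 34 mm outer, 28 mm inner diameter; hollow, so a ball sinks a few mm in and centres itself. Origin: centre of its underside, 15 mm above the table, z up
- incense_holder: white ceramic incense holder, a round dish 84 mm across with a small cone in the middle, 40 mm high overall; stands loose on the table past one end of the rail, in line with the row, about 125 mm from the nearest cup; origin at the centre of its underside, z up
- tumbler: stainless steel tumbler with a black twist cap, 68 mm diameter, 134 mm high; stands loose on the table past the other end of the rail, in line with the row, about 125 mm from the nearest cup; origin at the centre of its underside, z up
Mind the look-alikes: they are no part of the job. Several things have the shape of the green_ball; the one meant has the colours described above.

How it is judged:
At the end, for the whole second after the job is handed in: Each ball rests still in its own cup, its centre within 8 mm of the cup's axis and within 5 mm of its seated height, in order of size along the row with the smallest (orange) nearest the incense holder, then blue, then green, and the largest (grey) nearest the tumbler (((horizontal distance between orange_ball and cup_a below 0.008 m and z of orange_ball in the frame of cup_a between 0.0283 and 0.0383 m) or (horizontal distance between orange_ball and cup_b below 0.008 m and z of orange_ball in the frame of cup_b between 0.0283 and 0.0383 m) or (horizontal distance between orange_ball and cup_c below 0.008 m and z of orange_ball in the frame of cup_c between 0.0283 and 0.0383 m) or (horizontal distance between orange_ball and cup_d below 0.008 m and z of orange_ball in the frame of cup_d between 0.0283 and 0.0383 m)) and horizontal distance between orange_ball and incense_holder between 0.087 and 0.163 m and linear speed of each of orange_ball, blue_ball, green_ball, grey_ball below 0.02 m/s and angular speed of each of orange_ball, blue_ball, green_ball, grey_ball below 0.3 rad/s and ((horizontal distance between blue_ball and cup_a below 0.008 m and z of blue_ball in the frame of cup_a between 0.0346 and 0.0446 m) or (horizontal distance between blue_ball and cup_b below 0.008 m and z of blue_ball in the frame of cup_b between 0.0346 and 0.0446 m) or (horizontal distance between blue_ball and cup_c below 0.008 m and z of blue_ball in the frame of cup_c between 0.0346 and 0.0446 m) or (horizontal distance between blue_ball and cup_d below 0.008 m and z of blue_ball in the frame of cup_d between 0.0346 and 0.0446 m)) and horizontal distance between blue_ball and incense_holder between 0.167 and 0.243 m and ((horizontal distance between green_ball and cup_a below 0.008 m and z of green_ball in the frame of cup_a between 0.0401 and 0.0501 m) or (horizontal distance between green_ball and cup_b below 0.008 m and z of green_ball in the frame of cup_b between 0.0401 and 0.0501 m) or (horizontal distance between green_ball and cup_c below 0.008 m and z of green_ball in the frame of cup_c between 0.0401 and 0.0501 m) or (horizontal distance between green_ball and cup_d below 0.008 m and z of green_ball in the frame of cup_d between 0.0401 and 0.0501 m)) and horizontal distance between green_ball and incense_holder between 0.247 and 0.323 m and ((horizontal distance between grey_ball and cup_a below 0.008 m and z of grey_ball in the frame of cup_a between 0.0452 and 0.0552 m) or (horizontal distance between grey_ball and cup_b below 0.008 m and z of grey_ball in the frame of cup_b between 0.0452 and 0.0552 m) or (horizontal distance between grey_ball and cup_c below 0.008 m and z of grey_ball in the frame of cup_c between 0.0452 and 0.0552 m) or (horizontal distance between grey_ball and cup_d below 0.008 m and z of grey_ball in the frame of cup_d between 0.0452 and 0.0552 m)) and horizontal distance between grey_ball and incense_holder between 0.327 and 0.403 m); the robot touches nothing.
It fails at once if the incense holder is shifted by more than 15 mm or tipped (distance of incense_holder from where it was at the start of the episode above 0.015 m or angle between incense_holder's own z axis and vertical above 0.2 rad).
It fails at once if the tumbler is shifted by more than 15 mm or tipped (distance of tumbler from where it was at the start of the episode above 0.015 m or angle between tumbler's own z axis and vertical above 0.2 rad).
It also fails if it takes over 112 s, if anything falls off the work surface, if the arm or the gripper's body presses on something with over 40 N, if the wrist force passes 120 N, or if a joint passes its speed limit or range.

## Working session

There is one attempt and no reset: what is moved stays moved. The work goes in short steps, Python scripts to look and compute and a tool call to move; the robot and the scene stay as the last step left them, time stands still between calls to the robot, and variables do not carry over. Pictures are saved under pics/ and viewed, at most 14 in all, crops included, and the job is handed in when it is done.

Besides the shell and the picture viewer there is one more tool, called in YAML: its name, and indented under it one key for each argument. move_arm: Moves the arm, as the interface text tells. Its arguments: {"type":"object","properties":{"commands":{"type":"string"},"squeeze":{"type":"number"}},"required":["commands"]}

```bash
mkdir -p pics; ls; python3 - <<'E'
from cell import readout, viewer, job, ctrl
import cv2
print(readout.observe()); print(ctrl.hold_point_z)
for n in("scene","top"):
    p,d=viewer.capture(n); cv2.imwrite(f"pics/{n}0.png",p); print(n,viewer.get_calibration(n),(d>0).mean())
print(viewer.get_calibration("wrist"))
E
```

```text
pics
{'time': 0.0, 'qpos': array([ 1.12600798e+00,  4.23842979e-01,  1.63068972e+00,  3.35810286e-05,
        1.08860212e+00, -1.90224405e-02]), 'dq': array([ 0.00313015, -0.00034718,  0.00020435,  0.00211108,  0.00104786,
       -0.00156199]), 'joint_torque': array([ 2.45989846e-03, -5.44618571e+01, -2.73673224e+01,  6.45485125e-02,
        2.26796960e-02, -1.15737125e-04]), 'tool_pos': array([0.25787644, 0.5687046 , 0.22190048]), 'tool_rot': array([-3.14005133e+00, -5.90566485e-05,  2.71581110e+00]), 'wrist_force': array([ 0.34816111, -0.14619929, -0.26628245]), 'moment': array([ 0.00033042, -0.04633798,  0.00854406]), 'grasp_force': 0.0, 'opening': 1.0021910633830127}
0.0187
scene {'fov_y': 42.462474836691634, 'cx': 316.4089299392692, 'cy': 193.51176024798445, 'extrinsics': array([[-0.25512588, -0.73560429,  0.62753256,  1.16598101],
       [ 0.96683388, -0.18605215,  0.1749767 ,  0.21784996],
       [-0.01195983,  0.65136082,  0.75867387,  0.85231498],
       [ 0.        ,  0.        ,  0.        ,  1.        ]])} 0.9958984375
top {'fov_y': 42.651526920823024, 'cx': 322.07508530512223, 'cy': 205.38723532220234, 'extrinsics': array([[-0.00814318,  0.98745196, -0.15770957,  0.33999709],
       [-0.99995164, -0.00891076, -0.00416054,  0.01722173],
       [-0.00551365,  0.15766806,  0.98747678,  1.07251266],
       [ 0.        ,  0.        ,  0.        ,  1.        ]])} 0.995921875
{'fov_y': 65.55822941220015, 'cx': 317.02766511902826, 'cy': 195.7022952288411, 'tool_from_camera': array([[-1.14463444e-03,  9.68898603e-01,  2.47455424e-01,
         6.63317151e-02],
       [ 9.99998637e-01,  8.14583436e-04,  1.43615410e-03,
        -8.59118100e-04],
       [ 1.18991461e-03,  2.47456731e-01, -9.68898215e-01,
        -1.61524561e-01],
       [ 0.00000000e+00,  0.00000000e+00,  0.00000000e+00,
         1.00000000e+00]])}
```

View pics/top0.png

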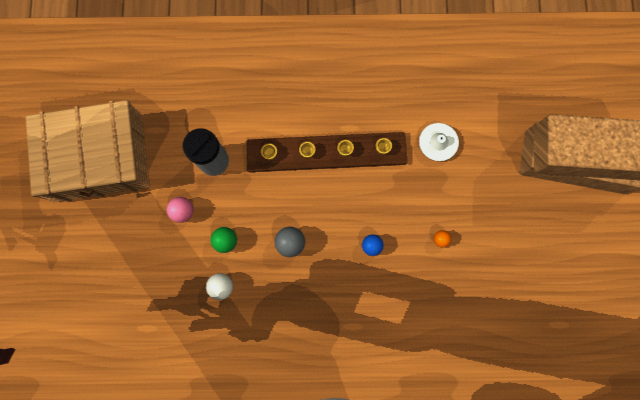

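View pics/scene0.png

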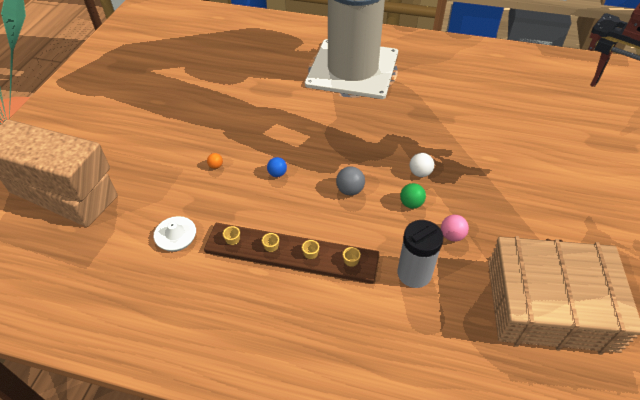

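The top view shows green at (224,240), grey (289,242), blue (373,245) and orange (443,239). The cups are at (269,152), (307,149), (346,147) and (384,146), with the incense holder at (439,142) on the right and the tumbler at (202,146) on the left.

Candidates for green_ball (top view): green (224,240), pink (180,210), white (219,287). I choose the green one. The other three colours are each unique, and grey (289,242) is larger and darker than white (219,287).

```bash
cat > h.py <<'E'
import numpy as np, cv2
from cell import readout, viewer
from scipy.spatial.transform import Rotation as R
def cam(n, st=None):
    c=viewer.get_calibration(n)
    if n=="wrist":
        T=np.eye(4); T[:3,:3]=R.from_euler('xyz',st["tool_rot"]).as_matrix(); T[:3,3]=st["tool_pos"]
        E=T@c["tool_from_camera"]
    else: E=c["extrinsics"]
    return 200/np.tan(np.radians(c["fov_y"]/2)),c["cx"],c["cy"],E
def ray(C,u,v):
    f,cx,cy,E=C; d=E[:3,:3]@np.array([(u-cx)/f,-(v-cy)/f,-1.]); return E[:3,3],d
def plane(C,u,v,z):
    o,d=ray(C,u,v); return o+d*(z-o[2])/d[2]
def tri(r1,r2):
    A=0;b=0
    for o,d in(r1,r2):
        d=d/np.linalg.norm(d);P=np.eye(3)-np.outer(d,d);A=A+P;b=b+P@o
    x=np.linalg.solve(A,b); d=r1[1]/np.linalg.norm(r1[1]); e=x-r1[0]
    return x,2*np.linalg.norm(e-d*(d@e))
RANGE={'orange':((3,190,150),(13,255,255)),'blue':((105,150,40),(125,255,255)),'green':((50,120,40),(80,255,255)),
 'grey':((90,0,40),(125,80,170)),'cup':((22,120,60),(34,255,255)),'white':((0,0,150),(179,50,255))}
def blobs(p,name,amin,amax,roi=None):
    m=cv2.inRange(cv2.cvtColor(p,cv2.COLOR_BGR2HSV),*map(np.array,RANGE[name]))
    if roi: k=np.zeros_like(m); k[roi[1]:roi[3],roi[0]:roi[2]]=255; m&=k
    m=cv2.morphologyEx(m,cv2.MORPH_OPEN,np.ones((3,3),np.uint8))
    out=[]
    for c in cv2.findContours(m,cv2.RETR_EXTERNAL,cv2.CHAIN_APPROX_NONE)[0]:
        a=cv2.contourArea(c)
        if amin<a<amax:
            (u,v),r=cv2.minEnclosingCircle(c); M=cv2.moments(c)
            out.append((round(u,1),round(v,1),round(r,1),round(M['m10']/M['m00'],1),round(M['m01']/M['m00'],1),a))
    return out
E
python3 - <<'E'
from h import *
rt=(150,110,480,310); rs=(140,130,480,300)
for n,roi in(("top",rt),("scene",rs)):
    p=cv2.imread(f"pics/{n}0.png")
    for k in RANGE:
        print(n,k,blobs(p,k,40,4000,roi))
p=cv2.imread("pics/top0.png")[110:310,150:480]; cv2.imwrite("pics/crop0.png",cv2.resize(p,None,fx=2.4,fy=2.4,interpolation=cv2.INTER_CUBIC))
E
```

```text
top orange [(441.4, 238.6, 8.7, 441.0, 236.3, 60.0)]
top blue [(372.4, 244.7, 10.4, 372.3, 244.7, 304.5)]
top green [(223.3, 239.3, 12.8, 223.2, 239.3, 471.5)]
top grey []
top cup []
top white [(216.8, 286.1, 11.5, 216.6, 286.2, 352.5), (438.2, 142.1, 19.9, 438.4, 141.7, 1123.0)]
scene orange [(214.0, 161.0, 7.6, 213.3, 162.6, 66.5)]
scene blue [(276.6, 166.8, 9.5, 276.5, 166.7, 251.0)]
scene green [(412.7, 195.4, 12.5, 412.7, 195.4, 450.0)]
scene grey [(350.0, 180.5, 13.6, 350.0, 180.5, 541.0)]
scene cup []
scene white [(174.1, 232.3, 21.5, 174.4, 233.0, 1061.5), (422.0, 164.0, 11.7, 422.4, 163.3, 357.5)]
```

View pics/crop0.png

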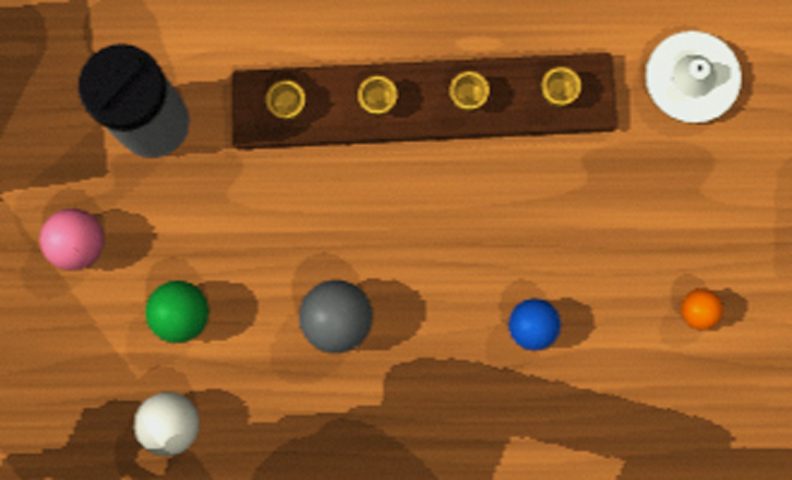

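The crop confirms green (crop 177,311), grey (335,316), blue (535,324) and orange (702,310). Pink and white are left alone. Next I refine the masks for orange, grey and the cups.

```bash
python3 - <<'E'
from h import *
for n,L in(("top",dict(o=(443,239),grey=(289,242),g2=(282,236),rim=(263,148),cup=(269,151),wood=(330,220),rail=(290,160))),("scene",dict(o=(214,161),grey=(350,180),rim=(232,228),wood=(300,220)))):
    h=cv2.cvtColor(cv2.imread(f"pics/{n}0.png"),cv2.COLOR_BGR2HSV)
    for k,(u,v) in L.items(): print(n,k,h[v-2:v+3:2,u-2:u+3:2].reshape(-1,3).tolist())
E
```

```text
top o [[16, 255, 234], [16, 255, 235], [14, 255, 234], [18, 242, 235], [17, 255, 234], [16, 254, 236], [16, 255, 234], [16, 255, 235], [15, 255, 235]]
top grey [[68, 9, 120], [60, 7, 113], [70, 7, 104], [68, 9, 120], [60, 6, 118], [60, 9, 113], [65, 13, 119], [71, 17, 120], [75, 9, 113]]
top g2 [[68, 11, 95], [68, 10, 103], [90, 10, 101], [64, 17, 106], [60, 10, 105], [78, 12, 109], [80, 7, 108], [78, 11, 120], [53, 9, 117]]
top rim [[11, 181, 48], [19, 205, 138], [20, 195, 114], [18, 199, 95], [20, 196, 126], [20, 198, 99], [20, 203, 133], [19, 193, 102], [20, 199, 124]]
top cup [[20, 195, 148], [20, 200, 148], [20, 200, 152], [20, 196, 152], [20, 195, 149], [20, 199, 151], [20, 196, 159], [20, 195, 152], [19, 194, 134]]
top wood [[14, 185, 179], [14, 187, 177], [14, 183, 191], [14, 190, 173], [14, 187, 172], [14, 190, 169], [14, 185, 192], [15, 187, 191], [14, 184, 193]]
top rail [[11, 188, 91], [11, 191, 91], [10, 179, 91], [11, 190, 90], [11, 186, 92], [11, 195, 85], [13, 193, 82], [12, 190, 83], [11, 194, 79]]
scene o [[14, 209, 250], [15, 207, 252], [18, 189, 252], [13, 213, 240], [14, 212, 247], [15, 206, 250], [12, 219, 221], [13, 217, 232], [13, 217, 237]]
scene grey [[110, 6, 128], [100, 6, 134], [108, 9, 140], [102, 10, 124], [108, 10, 134], [105, 8, 136], [105, 9, 114], [113, 8, 123], [105, 8, 125]]
scene rim [[18, 163, 202], [19, 159, 233], [19, 160, 231], [19, 164, 198], [20, 162, 153], [19, 163, 163], [19, 163, 194], [20, 162, 146], [19, 164, 148]]
scene wood [[13, 154, 217], [13, 154, 217], [13, 155, 219], [13, 155, 219], [13, 155, 221], [13, 155, 221], [14, 153, 224], [14, 153, 223], [13, 153, 223]]
```

```bash
sed -i "s/'orange':((3,190,150),(13,255,255))/'orange':((5,203,120),(22,255,255))/; s/'grey':((90,0,40),(125,80,170))/'grey':((0,0,40),(179,45,165))/; s/'cup':((22,120,60),(34,255,255))/'cup':((17,120,60),(34,255,255))/" h.py
python3 - <<'E'
from h import *
B={}
for n,br,cr in(("top",(205,225,460,265),(250,135,400,162)),("scene",(200,150,430,212),(210,220,370,272))):
    p=cv2.imread(f"pics/{n}0.png")
    for k in('orange','blue','green','grey'): B[n,k]=blobs(p,k,60,4000,br)
    B[n,'cup']=sorted(blobs(p,'cup',60,4000,cr))
    B[n,'inc']=[b for b in blobs(p,'white',900,4000)if True]
Z=dict(orange=.0169,blue=.0211,green=.0253,grey=.0295)
for k in Z:
    t=B["top",k];s=B["scene",k];print(k,t,s)
    a=max(t,key=lambda b:b[5]);c=max(s,key=lambda b:b[5])
    T,S=cam("top"),cam("scene")
    print('  ',plane(T,*a[:2],Z[k]).round(4),plane(S,*c[:2],Z[k]).round(4),[np.round(x,4) for x in tri(ray(T,*a[:2]),ray(S,*c[:2]))])
for n in("top","scene"):
  for b in B[n,'cup']: print(n,b,plane(cam(n),*b[:2],.034).round(4),plane(cam(n),*b[3:5],.034).round(4))
  for b in B[n,'inc']: print(n,'inc',b,plane(cam(n),*b[:2],.01).round(4))
E
```

```text
orange [(442.0, 238.4, 9.1, 441.9, 238.5, 227.5)] [(214.3, 160.5, 7.5, 213.7, 161.0, 128.0)]
   [ 0.4374 -0.2251  0.0169] [ 0.4363 -0.2249  0.0169] [array([ 0.4372, -0.2246,  0.0179]), np.float64(0.0006)]
blue [(372.4, 244.7, 10.4, 372.3, 244.7, 304.5)] [(276.6, 166.8, 9.5, 276.5, 166.7, 251.0)]
   [ 0.4253 -0.081   0.0211] [ 0.4243 -0.08    0.0211] [array([ 0.4251, -0.0803,  0.0219]), np.float64(0.0012)]
green [(223.3, 239.3, 12.8, 223.2, 239.3, 471.5)] [(412.7, 195.4, 12.5, 412.7, 195.4, 450.0)]
   [0.4387 0.2248 0.0253] [0.4373 0.2249 0.0253] [array([0.4385, 0.2247, 0.0266]), np.float64(0.0004)]
grey [(289.3, 241.4, 14.8, 289.3, 241.3, 632.0)] [(350.3, 180.5, 14.2, 350.3, 180.5, 588.0), (416.5, 169.5, 9.2, 415.6, 170.6, 66.0)]
   [0.4328 0.0891 0.0295] [0.4318 0.0894 0.0295] [array([0.4327, 0.0893, 0.0304]), np.float64(0.0005)]
top (268.6, 151.2, 8.5, 268.6, 150.9, 197.5) [0.6215 0.1324 0.034 ] [0.6222 0.1324 0.034 ]
top (306.9, 149.3, 8.4, 306.9, 149.2, 198.5) [0.6248 0.0523 0.034 ] [0.625  0.0523 0.034 ]
top (345.0, 147.1, 8.5, 345.1, 147.4, 198.0) [ 0.6288 -0.0273  0.034 ] [ 0.6282 -0.0275  0.034 ]
top (383.3, 145.8, 8.6, 383.1, 145.7, 202.0) [ 0.6308 -0.1074  0.034 ] [ 0.6311 -0.107   0.034 ]
top inc (438.2, 142.1, 19.9, 438.4, 141.7, 1123.0) [ 0.6446 -0.2279  0.01  ]
scene (231.4, 235.0, 9.8, 231.3, 234.7, 241.5) [ 0.6339 -0.1054  0.034 ] [ 0.6333 -0.1058  0.034 ]
scene (270.3, 241.8, 9.6, 270.3, 241.7, 243.0) [ 0.6306 -0.0262  0.034 ] [ 0.6303 -0.0262  0.034 ]
scene (310.4, 248.9, 9.7, 310.2, 248.7, 244.0) [0.6274 0.0537 0.034 ] [0.627  0.0532 0.034 ]
scene (351.3, 256.3, 9.9, 351.1, 256.1, 253.5) [0.6245 0.1332 0.034 ] [0.6242 0.1328 0.034 ]
scene inc (174.1, 232.3, 21.5, 174.4, 233.0, 1061.5) [ 0.6408 -0.2305  0.01  ]
scene inc (351.6, 48.7, 57.9, 360.0, 63.5, 2654.0) [-0.0792 -0.0178  0.01  ]
```

move_arm:
  commands: "0.5 -0.96 0 0 0 -0.9 87; 0.5 -0.96 0 0 0 -0.9 87; 0.5 -0.96 0 0 0 -0.9 87; 0.5 -0.96 0 0 0 -0.9 87; 0.5 -0.96 0 0 0 -0.9 87; 0.5 -0.96 0 0 0 -0.9 87; 0.5 -0.96 0 0 0 -0.9 87; 0.5 -0.96 0 0 0 -0.9 87"

```text
time: 1.1
tool_pos: [0.3783, 0.3377, 0.2224]
tool_rot: [-3.141, 0.0, 1.959]
wrist_force: [0.6, -0.6, 0.1]
opening: 0.991
grasp_force: 0.0
```

move_arm:
  commands: "0.5 -0.95 0 0 0 -0.9 87; 0.5 -0.95 0 0 0 -0.9 87; 0.5 -0.95 0 0 0 -0.8 87; 0.5 -0.95 0 0 0 -0.8 87; 0 0 0 0 0 0 87; 0 0 0 0 0 0 87"

```text
time: 1.85
tool_pos: [0.4378, 0.2251, 0.2225]
tool_rot: [-3.141, -0.0, 1.606]
wrist_force: [0.0, 0.8, 0.4]
opening: 0.986
grasp_force: 0.0
```

```bash
python3 - <<'E'
from h import *
s=readout.observe(); p,d=viewer.capture("wrist"); cv2.imwrite("pics/w1.png",p)
print(s['time'],s['tool_pos'],s['tool_rot'],s['opening']); C=cam("wrist",s)
for k,z in(('green',.0253),('grey',.0295)):
    for b in blobs(p,k,500,30000): print(k,b,plane(C,*b[:2],z).round(4))
for b in blobs(p,'cup',200,30000): print('cup',b,plane(C,*b[:2],.037).round(4))
E
```

```text
1.85 [0.43782187 0.2250531  0.22251389] [-3.14111270e+00 -1.15984154e-04  1.60635602e+00] 0.9862459914802892
green (317.9, 176.8, 21.7, 318.1, 176.4, 1358.0) [0.439  0.2221 0.0253]
grey (316.5, 301.5, 189.5, 316.1, 294.3, 12655.5) [0.443  0.0593 0.0295]
grey (566.5, 289.0, 81.9, 577.1, 301.0, 8201.0) [0.7611 0.0884 0.0295]
grey (319.5, 326.5, 322.6, 247.7, 351.9, 28547.5) [0.4482 0.0221 0.0295]
grey (471.5, 151.2, 39.1, 461.7, 153.3, 2266.5) [0.6124 0.2585 0.0295]
cup (462.5, 351.5, 174.6, 480.3, 352.5, 3862.0) [ 0.6384 -0.0039  0.037 ]
cup (501.9, 296.6, 33.7, 505.9, 296.6, 1111.5) [0.6756 0.0793 0.037 ]
cup (132.9, 296.8, 33.4, 128.0, 296.6, 1113.0) [0.2115 0.0628 0.037 ]
cup (463.5, 255.5, 16.8, 464.4, 255.2, 619.5) [0.6188 0.1335 0.037 ]
```

View pics/w1.png

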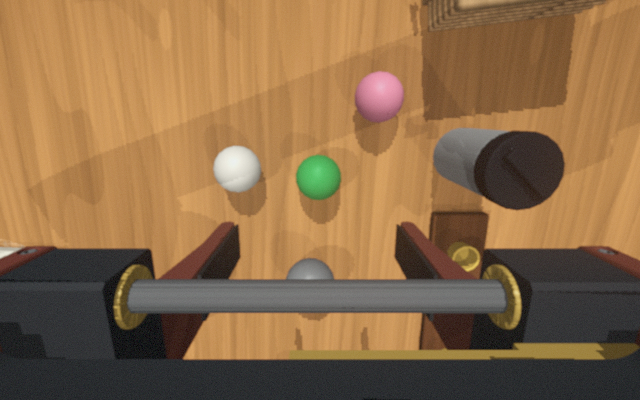

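The wrist view shows green at (318,177), centred between the fingers. White (238,169) and pink (380,97) are clear of them. I go down on green.

move_arm:
  commands: "0 0 -1 0 0 0 87; 0 0 -1 0 0 0 87; 0 0 -1 0 0 0 87; 0 0 -1 0 0 0 87; 0 0 -1 0 0 0 87; 0 0 -1 0 0 0 87; 0.02 -0.03 -0.8 0 0 0 87; 0 0 -0.35 0 0 0 87"

```text
time: 2.9
tool_pos: [0.4377, 0.2244, 0.0069]
tool_rot: [-3.14, 0.001, 1.608]
wrist_force: [-0.6, -0.3, 0.6]
opening: 0.988
grasp_force: 0.0
```

move_arm:
  commands: "0 0 0 0 0 0 50; 0 0 0 0 0 0 40; 0 0 0 0 0 0 40; 0 0 0 0 0 0 40; 0 0 0 0 0 0 40; 0 0 0 0 0 0 40; 0 0 0 0 0 0 40; 0 0 0 0 0 0 40"
  squeeze: 12

```text
time: 3.9
tool_pos: [0.4392, 0.2241, 0.0088]
tool_rot: [3.141, -0.001, 1.606]
wrist_force: [-1.9, 0.5, 6.1]
opening: 0.597
grasp_force: 12.0
```

move_arm:
  commands: "0 0 0.5 0 0 0 40; 0 0 1 0 0 0 40; 0 0 1 0 0 0 40; 0 0 1 0 0 0 40; 0.3 -0.9 0.5 0 0 0 40; 0.5 -0.9 0 0 0 0 40; 0.5 -0.9 0 0 0 0 40; 0.5 -0.9 0 0 0 0 40"

```text
time: 4.9
tool_pos: [0.4931, 0.1149, 0.1291]
tool_rot: [3.141, -0.0, 1.606]
wrist_force: [-0.4, 0.6, -0.7]
opening: 0.597
grasp_force: 12.0
```

move_arm:
  commands: "0.8 -0.9 0 0 0 0 40; 0.9 -0.9 0 0 0 0 40; 0.9 -0.3 0 0 0 0 40; 0.9 0 0 0 0 0 40; 0.6 0 0 0 0 0 40; 0.2 0 0 0 0 0 40; 0 0 0 0 0 0 40; 0 0 0 0 0 0 40"

```text
time: 5.9
tool_pos: [0.6208, 0.0529, 0.1282]
tool_rot: [-3.141, 0.0, 1.606]
wrist_force: [-0.4, 0.0, -0.4]
opening: 0.599
grasp_force: 12.0
```

```bash
python3 - <<'E'
from h import *
s=readout.observe(); p,d=viewer.capture("wrist"); cv2.imwrite("pics/w2.png",p)
print(s['time'],s['tool_pos'],s['tool_rot'],s['opening'],s['grasp_force'])
C=cam("wrist",s)
for b in blobs(p,'green',500,30000): print(b,plane(C,*b[:2],s['tool_pos'][2]+.0187).round(4))
for b in blobs(p,'cup',150,30000): print('cup',b,plane(C,*b[:2],.036).round(4))
E
```

```text
5.9 [0.62076715 0.05291921 0.12820147] [-3.14068739e+00  4.41870339e-05  1.60591513e+00] 0.5987087045096421 12.000021341373213
(317.1, 256.2, 53.8, 316.9, 245.1, 6568.5) [0.6212 0.0511 0.1469]
cup (388.5, 356.0, 182.5, 404.5, 351.7, 4531.5) [ 0.6958 -0.1044  0.036 ]
cup (431.0, 296.5, 33.0, 433.1, 296.9, 708.0) [ 0.7289 -0.0381  0.036 ]
cup (202.0, 296.5, 32.9, 200.4, 296.8, 783.0) [ 0.5183 -0.0454  0.036 ]
cup (322.5, 200.4, 20.9, 323.1, 193.6, 767.5) [0.6257 0.05   0.036 ]
cup (322.4, 102.1, 23.0, 322.4, 102.1, 1543.0) [0.6225 0.1297 0.036 ]
```

View pics/w2.png

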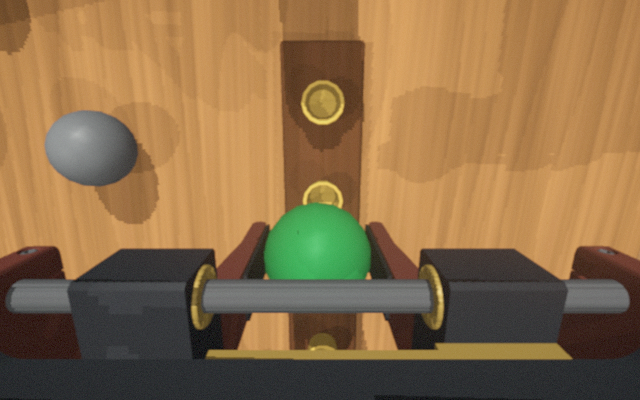

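The wrist view shows green held at (318,245), and the end cup at (322,102), which sits 4 mm further in x than the ball. I correct by +4.5 mm in x and lower it.

move_arm:
  commands: "0.15 -0.03 -0.4 0 0 0 40; 0 0 -0.8 0 0 0 40; 0 0 -0.8 0 0 0 40; 0 0 -0.5 0 0 0 40; 0 0 -0.2 0 0 0 40; 0 0 0 0 0 0 40; 0 0 0 0 0 0 40"

```text
time: 6.82
tool_pos: [0.6269, 0.052, 0.048]
tool_rot: [3.14, -0.0, 1.606]
wrist_force: [-0.1, 0.8, -0.0]
opening: 0.601
grasp_force: 12.0
```

move_arm:
  commands: "-0.03 0 -0.08 0 0 0 40; 0 0 -0.06 0 0 0 40; 0 0 0 0 0 0 40; 0 0 0 0 0 0 40"

```text
time: 7.32
tool_pos: [0.6256, 0.052, 0.0436]
tool_rot: [3.141, 0.0, 1.606]
wrist_force: [-1.6, -0.4, 5.3]
opening: 0.6
grasp_force: 12.0
```

move_arm:
  commands: "0 0 0 0 0 0 58; 0 0 0 0 0 0 64; 0 0 0 0 0 0 75; 0 0 0 0 0 0 87; 0 0 0 0 0 0 87; 0 0 0.6 0 0 0 87; 0 0 1 0 0 0 87; 0 0 1 0 0 0 87"

```text
time: 8.32
tool_pos: [0.6255, 0.052, 0.1229]
tool_rot: [3.141, -0.0, 1.606]
wrist_force: [-0.4, -0.0, -0.0]
opening: 0.991
grasp_force: 0.0
```

move_arm:
  commands: "-0.6 0.1 0.9 0 0 0 87; -1 0.1 0 0 0 0 87; -1 0.2 0 0 0 0 87; -1 0.2 0 0 0 0 87; -1 0.2 0 0 0 0 87; -1 0.2 0 0 0 0 87; -0.8 0.2 0 0 0 0 87; 0 0 0 0 0 0 87"

```text
time: 9.32
tool_pos: [0.4324, 0.0882, 0.1489]
tool_rot: [3.141, -0.0, 1.607]
wrist_force: [0.1, 0.6, -0.1]
opening: 0.991
grasp_force: 0.0
```

```bash
python3 - <<'E'
from h import *
s=readout.observe(); p,d=viewer.capture("wrist"); q,_=viewer.capture("scene"); cv2.imwrite("pics/s1.png",q)
print(s['time'],s['tool_pos'],s['tool_rot'],s['opening'],s['grasp_force'])
for b in blobs(q,'green',60,3000,(200,150,430,300)): print(b,plane(cam("scene"),*b[:2],.0601).round(4))
for b in blobs(p,'grey',500,30000): print('grey',b,plane(cam("wrist",s),*b[:2],.0295).round(4))
cv2.imwrite("pics/s1c.png",cv2.resize(q[140:300,150:470],None,fx=2,fy=2))
E
```

```text
9.325 [0.43242208 0.08820025 0.14891331] [ 3.14107818e+00 -8.27738247e-05  1.60675764e+00] 0.990640722360495 0.0
(309.8, 239.5, 13.9, 309.9, 239.5, 565.5) [0.6242 0.0522 0.0601]
grey (317.5, 301.5, 189.6, 317.1, 295.8, 11884.5) [ 0.4373 -0.0294  0.0295]
grey (293.5, 327.0, 297.7, 225.9, 345.1, 23660.0) [ 0.4132 -0.0605  0.0295]
grey (565.0, 286.5, 82.5, 573.3, 295.4, 9171.0) [ 0.6864 -0.0036  0.0295]
grey (317.8, 191.6, 32.9, 317.8, 191.5, 3257.5) [0.4335 0.0862 0.0295]
grey (217.1, 23.2, 33.1, 223.5, 35.5, 1409.5) [0.3462 0.2249 0.0295]
grey (556.4, 18.0, 67.7, 543.5, 20.2, 4527.0) [0.6226 0.2383 0.0295]
```

View pics/s1c.png

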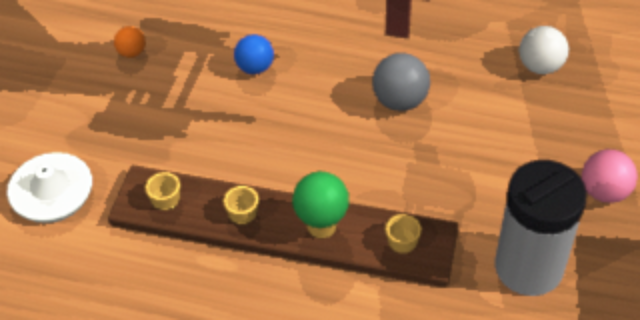

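Green is seated in the third cup (crop 320,198). Next is grey.

move_arm:
  commands: "0.02 0 -1 0 0 0 87; 0 0 -1 0 0 0 87; 0 0 -1 0 0 0 87; 0 0 -1 0 0 0 87; 0 0 -0.55 0 0 0 87; 0 0 0 0 0 0 87; 0 0 0 0 0 0 60; 0 0 0 0 0 0 50"

```text
time: 10.42
tool_pos: [0.4349, 0.0881, 0.0123]
tool_rot: [3.14, -0.0, 1.606]
wrist_force: [0.5, 0.2, 0.3]
opening: 0.803
grasp_force: 0.0
```

move_arm:
  commands: "0 0 0 0 0 0 50; 0 0 0 0 0 0 50; 0 0 0 0 0 0 50; 0 0 0.5 0 0 0 50; 0 0 1 0 0 0 50; 0 0 1 0 0 0 50; 0 0 1 0 0 0 50; 0 0 0.5 0 0 0 50"

```text
time: 11.42
tool_pos: [0.4344, 0.0881, 0.1335]
tool_rot: [3.139, -0.0, 1.606]
wrist_force: [0.0, 0.7, -0.9]
opening: 0.698
grasp_force: 12.0
```

move_arm:
  commands: "0.6 0.3 0 0 0 0 50; 0.9 0.4 0 0 0 0 50; 1 0.4 0 0 0 0 50; 1 0.36 0 0 0 0 50; 1 0 0 0 0 0 50; 0.9 0 0 0 0 0 50; 0.6 0 0 0 0 0 50; 0.27 0 0 0 0 0 50"

```text
time: 12.42
tool_pos: [0.6224, 0.1317, 0.1311]
tool_rot: [-3.141, 0.0, 1.606]
wrist_force: [0.2, 0.2, -1.4]
opening: 0.696
grasp_force: 12.0
```

move_arm:
  commands: "0 0 -0.5 0 0 0 50; 0 0 -0.9 0 0 0 50; 0 0 -0.7 0 0 0 50; 0 0 -0.4 0 0 0 50; 0 0 -0.2 0 0 0 50; 0 0 0 0 0 0 50; 0 0 0 0 0 0 50"

```text
time: 13.3
tool_pos: [0.6226, 0.1319, 0.0512]
tool_rot: [3.14, -0.0, 1.606]
wrist_force: [-0.0, 0.7, -0.3]
opening: 0.696
grasp_force: 12.0
```

move_arm:
  commands: "0 0 -0.07 0 0 0 50; 0 0 -0.06 0 0 0 50; 0 0 0 0 0 0 50; 0 0 0 0 0 0 50"

```text
time: 13.8
tool_pos: [0.6226, 0.1317, 0.0478]
tool_rot: [3.14, 0.0, 1.606]
wrist_force: [-2.0, -1.6, 7.3]
opening: 0.702
grasp_force: 12.0
```

move_arm:
  commands: "0 0 0 0 0 0 66; 0 0 0 0 0 0 72; 0 0 0 0 0 0 80; 0 0 0 0 0 0 87; 0 0 0 0 0 0 87; 0 0 0.6 0 0 0 87; 0 0 1 0 0 0 87; 0 0 1 0 0 0 87"

```text
time: 14.8
tool_pos: [0.6222, 0.1319, 0.1265]
tool_rot: [3.141, -0.0, 1.606]
wrist_force: [-0.4, -0.3, 0.0]
opening: 0.998
grasp_force: 0.0
```

move_arm:
  commands: "-0.6 -0.5 0.6 0 0 0 87; -0.9 -0.9 0 0 0 0 87; -0.9 -1 0 0 0 0 87; -0.9 -1 0 0 0 0 87; -0.9 -1 0 0 0 0 87; -0.9 -1 0 0 0 0 87; -0.9 -1 0 0 0 0 87; -0.6 -0.7 0 0 0 0 87"

```text
time: 15.8
tool_pos: [0.4232, -0.0822, 0.1437]
tool_rot: [3.14, 0.0, 1.605]
wrist_force: [0.5, 0.5, -0.9]
opening: 0.989
grasp_force: 0.0
```

```bash
python3 - <<'E'
from h import *
s=readout.observe(); p,d=viewer.capture("wrist"); q,_=viewer.capture("scene")
print(s['time'],s['tool_pos'],s['tool_rot'],s['opening'],s['grasp_force'])
for k,z in(('green',.0601),('grey',.0652)):
  for b in blobs(q,k,200,3000,(250,190,385,300)): print(k,b,plane(cam("scene"),*b[:2],z).round(4))
for b in blobs(p,'blue',500,30000): print('blue',b,plane(cam("wrist",s),*b[:2],.0211).round(4))
cv2.imwrite("pics/s2c.png",cv2.resize(q[140:300,150:470],None,fx=2,fy=2))
E
```

```text
15.8 [ 0.42319237 -0.08224663  0.14369566] [3.14035201e+00 4.25413004e-04 1.60513444e+00] 0.9889411287888071 0.0
green (309.8, 239.6, 14.0, 309.9, 239.6, 566.5) [0.6244 0.0523 0.0601]
grey (351.9, 245.2, 16.6, 351.9, 245.2, 810.0) [0.6209 0.1323 0.0652]
blue (318.8, 188.1, 20.9, 318.4, 187.5, 1166.0) [ 0.4252 -0.0817  0.0211]
```

View pics/s2c.png

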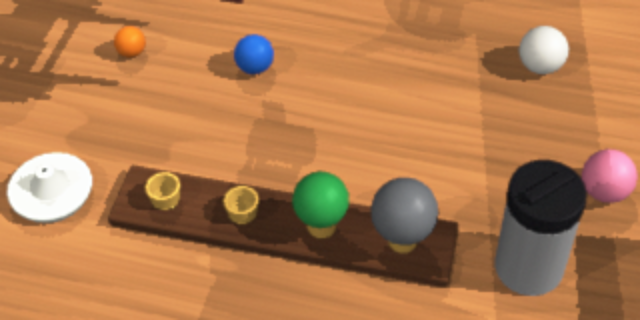

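Grey is seated at (crop 404,212) and green is unchanged. Next is blue.

move_arm:
  commands: "0.06 0.06 -1 0 0 0 87; 0 0 -1 0 0 0 87; 0 0 -1 0 0 0 87; 0 0 -1 0 0 0 87; 0 0 -0.55 0 0 0 87; 0 0 0 0 0 0 70; 0 0 0 0 0 0 50; 0 0 0 0 0 0 35"

```text
time: 16.9
tool_pos: [0.4267, -0.0794, 0.007]
tool_rot: [3.14, 0.0, 1.606]
wrist_force: [0.3, -0.7, -0.2]
opening: 0.692
grasp_force: 0.0
```

move_arm:
  commands: "0 0 0 0 0 0 35; 0 0 0 0 0 0 35; 0 0 0 0 0 0 35; 0 0 0 0 0 0 35; 0 0 0 0 0 0 35; 0 0 0 0 0 0 35"

```text
time: 17.65
tool_pos: [0.4261, -0.0795, 0.0065]
tool_rot: [3.141, 0.0, 1.606]
wrist_force: [-0.8, 0.5, 6.6]
opening: 0.497
grasp_force: 12.0
```

move_arm:
  commands: "0 0 0.5 0 0 0 35; 0 0 1 0 0 0 35; 0 0 1 0 0 0 35; 0 0 1 0 0 0 35; 0.3 0.1 0.5 0 0 0 35; 0.8 0.5 0 0 0 0 35; 1 0.6 0 0 0 0 35; 1 0.52 0 0 0 0 35"

```text
time: 18.65
tool_pos: [0.5195, -0.0272, 0.1271]
tool_rot: [3.141, 0.0, 1.606]
wrist_force: [0.3, -1.2, -0.4]
opening: 0.495
grasp_force: 12.0
```

move_arm:
  commands: "1 0 0 0 0 0 35; 1 0 0 0 0 0 35; 0.8 0 0 0 0 0 35; 0.6 0 0 0 0 0 35; 0.25 0 0 0 0 0 35; 0 0 0 0 0 0 35; 0 0 0 0 0 0 35"

```text
time: 19.52
tool_pos: [0.6274, -0.0278, 0.1261]
tool_rot: [-3.141, -0.0, 1.606]
wrist_force: [0.2, -0.6, -0.9]
opening: 0.503
grasp_force: 12.0
```

```bash
python3 - <<'E'
from h import *
s=readout.observe(); p,d=viewer.capture("wrist"); q,_=viewer.capture("scene"); t,_=viewer.capture("top")
print(s['time'],s['tool_pos'],s['opening'],s['grasp_force'])
for b in blobs(q,'blue',200,3000,(200,100,385,300)): print('blue',b,plane(cam("scene"),*b[:2],s['tool_pos'][2]+.0146).round(4))
for b in blobs(p,'blue',500,30000): print('blue w',b,plane(cam("wrist",s),*b[:2],s['tool_pos'][2]+.0146).round(4))
E
```

```text
19.525 [ 0.62740968 -0.02780288  0.12613634] 0.5034495485287899 11.999962357222103
blue w (316.9, 256.5, 43.2, 316.9, 249.6, 4500.5) [ 0.6278 -0.0317  0.1407]
```

move_arm:
  commands: "0.03 0 -0.5 0 0 0 35; 0 0 -0.9 0 0 0 35; 0 0 -0.8 0 0 0 35; 0 0 -0.4 0 0 0 35; 0 0 -0.17 0 0 0 35; 0 0 0 0 0 0 35; 0 0 0 0 0 0 35"

```text
time: 20.55
tool_pos: [0.6298, -0.0279, 0.0438]
tool_rot: [3.14, 0.0, 1.606]
wrist_force: [0.4, 0.4, -0.7]
opening: 0.502
grasp_force: 12.0
```

move_arm:
  commands: "0 0 -0.06 0 0 0 35; 0 0 0 0 0 0 35; 0 0 0 0 0 0 35"

```text
time: 20.92
tool_pos: [0.6294, -0.0278, 0.0414]
tool_rot: [3.141, 0.0, 1.606]
wrist_force: [-0.0, 0.0, -0.3]
opening: 0.497
grasp_force: 12.0
```

move_arm:
  commands: "-0.02 0 -0.05 0 0 0 35; 0 0 -0.03 0 0 0 35; 0 0 0 0 0 0 35; 0 0 0 0 0 0 35"

```text
time: 21.42
tool_pos: [0.6293, -0.0274, 0.0402]
tool_rot: [3.14, -0.0, 1.606]
wrist_force: [-1.9, 2.3, 9.9]
opening: 0.5
grasp_force: 12.0
```

move_arm:
  commands: "0 0 0 0 0 0 48; 0 0 0 0 0 0 55; 0 0 0 0 0 0 65; 0 0 0 0 0 0 80; 0 0 0 0 0 0 87; 0 0 0.6 0 0 0 87; 0 0 1 0 0 0 87; 0 0 1 0 0 0 87"

```text
time: 22.42
tool_pos: [0.6288, -0.0278, 0.1187]
tool_rot: [3.141, 0.0, 1.606]
wrist_force: [-0.1, 0.8, 0.0]
opening: 0.99
grasp_force: 0.0
```

move_arm:
  commands: "-0.8 -0.4 0.8 0 0 0 87; -1 -0.9 0 0 0 0 87; -1 -1 0 0 0 0 87; -1 -1 0 0 0 0 87; -1 -1 0 0 0 0 87; -1 -1 0 0 0 0 87; -0.6 -0.9 0 0 0 0 87; 0 -0.37 0 0 0 0 87"

```text
time: 23.42
tool_pos: [0.436, -0.2261, 0.1419]
tool_rot: [3.141, 0.001, 1.604]
wrist_force: [0.5, 0.5, 0.5]
opening: 0.989
grasp_force: 0.0
```

```bash
python3 - <<'E'
from h import *
s=readout.observe(); p,d=viewer.capture("wrist"); q,_=viewer.capture("scene")
print(s['time'],s['tool_pos'],s['tool_rot'],s['opening'],s['grasp_force'])
for k,z in(('blue',.0546),('green',.0601),('grey',.0652)):
  for b in blobs(q,k,200,3000,(250,190,385,300)): print(k,b,plane(cam("scene"),*b[:2],z).round(4))
for b in blobs(p,'orange',500,30000): print('or',b,plane(cam("wrist",s),*b[:2],.0169).round(4))
cv2.imwrite("pics/s3c.png",cv2.resize(q[140:300,150:470],None,fx=2,fy=2))
E
```

```text
23.425 [ 0.43601102 -0.22614704  0.14194034] [3.14057526e+00 6.52703893e-04 1.60367256e+00] 0.9892706768148921 0.0
blue (269.1, 234.1, 11.3, 269.1, 233.9, 358.0) [ 0.6275 -0.0279  0.0546]
green (309.9, 239.6, 14.0, 309.9, 239.5, 566.0) [0.6244 0.0524 0.0601]
grey (351.9, 245.2, 16.6, 351.9, 245.1, 817.0) [0.6209 0.1323 0.0652]
or (318.5, 189.5, 17.9, 318.3, 189.4, 913.0) [ 0.4378 -0.2275  0.0169]
```

View pics/s3c.png

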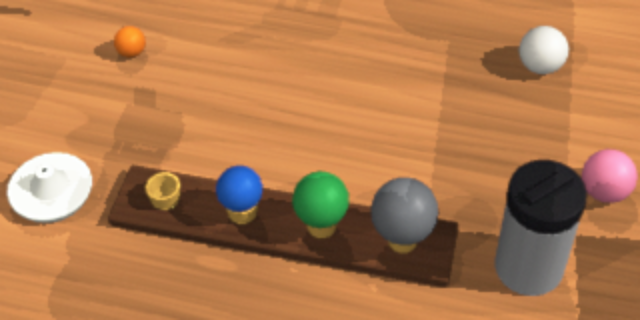

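Blue is seated (crop 239,188). Last is orange.

move_arm:
  commands: "0.04 0.03 -1 0 0 0 87; 0 0 -1 0 0 0 87; 0 0 -1 0 0 0 87; 0 0 -1 0 0 0 87; 0 0 -0.56 0 0 0 87; 0 0 0 0 0 0 60; 0 0 0 0 0 0 40; 0 0 0 0 0 0 26"

```text
time: 24.52
tool_pos: [0.4386, -0.2243, 0.005]
tool_rot: [3.14, 0.001, 1.606]
wrist_force: [0.1, -0.6, 0.3]
opening: 0.694
grasp_force: 0.0
```

move_arm:
  commands: "0 0 0 0 0 0 26; 0 0 0 0 0 0 26; 0 0 0 0 0 0 26; 0 0 0 0 0 0 26; 0 0 0 0 0 0 26; 0 0 0 0 0 0 26; 0 0 0 0 0 0 26"

```text
time: 25.4
tool_pos: [0.4379, -0.2241, 0.0042]
tool_rot: [3.141, 0.0, 1.606]
wrist_force: [-0.8, -0.2, 5.7]
opening: 0.395
grasp_force: 12.0
```

move_arm:
  commands: "0 0 0.5 0 0 0 26; 0 0 1 0 0 0 26; 0 0 1 0 0 0 26; 0 0 1 0 0 0 26; 0.2 0.4 0.5 0 0 0 26; 0.5 0.8 0 0 0 0 26; 0.8 0.9 0 0 0 0 26; 0.8 0.9 0 0 0 0 26"

```text
time: 26.4
tool_pos: [0.5073, -0.1323, 0.1239]
tool_rot: [-3.141, -0.0, 1.606]
wrist_force: [-0.2, -1.0, -0.6]
opening: 0.39
grasp_force: 12.0
```

move_arm:
  commands: "0.9 0.7 0 0 0 0 26; 1 0.18 0 0 0 0 26; 1 0 0 0 0 0 26; 0.8 0 0 0 0 0 26; 0.46 0 0 0 0 0 26; 0 0 0 0 0 0 26; 0 0 0 0 0 0 26"

```text
time: 27.28
tool_pos: [0.6305, -0.1074, 0.1236]
tool_rot: [-3.14, -0.0, 1.606]
wrist_force: [-0.4, -0.9, 0.0]
opening: 0.396
grasp_force: 12.0
```

move_arm:
  commands: "0.03 -0.01 -0.5 0 0 0 26; 0 0 -0.9 0 0 0 26; 0 0 -0.8 0 0 0 26; 0 0 -0.4 0 0 0 26; 0 0 -0.2 0 0 0 26; 0 0 0 0 0 0 26; 0 0 0 0 0 0 26"

```text
time: 28.15
tool_pos: [0.6331, -0.108, 0.0408]
tool_rot: [3.14, 0.0, 1.606]
wrist_force: [-0.4, -0.3, -0.5]
opening: 0.397
grasp_force: 12.0
```

move_arm:
  commands: "-0.03 0 -0.06 0 0 0 26; 0 0 -0.05 0 0 0 26; 0 0 0 0 0 0 26; 0 0 0 0 0 0 26"

```text
time: 28.65
tool_pos: [0.6318, -0.1078, 0.037]
tool_rot: [3.141, -0.0, 1.606]
wrist_force: [-0.5, 1.2, 3.8]
opening: 0.39
grasp_force: 12.0
```

move_arm:
  commands: "0 0 0 0 0 0 40; 0 0 0 0 0 0 48; 0 0 0 0 0 0 60; 0 0 0 0 0 0 75; 0 0 0 0 0 0 87; 0 0 0.6 0 0 0 87; 0 0 1 0 0 0 87; 0 0 1 0 0 0 87"

```text
time: 29.65
tool_pos: [0.6318, -0.1079, 0.1166]
tool_rot: [3.141, 0.0, 1.606]
wrist_force: [0.1, 0.3, -1.0]
opening: 0.992
grasp_force: 0.0
```

move_arm:
  commands: "-0.6 0 0.8 0 0 0 87; -1 0 0.5 0 0 0 87; -1 0 0 0 0 0 87; -1 0 0 0 0 0 87; -1 0 0 0 0 0 87; -1 0 0 0 0 0 87; -0.6 0 0 0 0 0 87; 0 0 0 0 0 0 87"

```text
time: 30.65
tool_pos: [0.4453, -0.108, 0.1544]
tool_rot: [3.141, 0.0, 1.605]
wrist_force: [0.1, 0.4, 1.0]
opening: 0.99
grasp_force: 0.0
```

```bash
python3 - <<'E'
from h import *
q,_=viewer.capture("scene"); t,_=viewer.capture("top")
for n,p,r in(("scene",q,(200,190,385,300)),("top",t,(250,110,400,165))):
 for k,z in(('orange',.0483),('blue',.0546),('green',.0601),('grey',.0652)):
  for b in blobs(p,k,60,3000,r): print(n,k,b,plane(cam(n),*b[:2],z).round(4))
cv2.imwrite("pics/s4c.png",cv2.resize(q[140:300,150:470],None,fx=2,fy=2))
E
```

```text
scene orange (230.2, 228.6, 8.9, 230.1, 228.7, 221.5) [ 0.6293 -0.1075  0.0483]
scene blue (269.1, 234.1, 11.3, 269.1, 233.9, 358.0) [ 0.6275 -0.0279  0.0546]
scene green (309.8, 239.6, 14.0, 309.9, 239.5, 567.5) [0.6244 0.0523 0.0601]
scene grey (351.9, 245.2, 16.6, 352.0, 245.2, 814.0) [0.6209 0.1323 0.0652]
top orange (383.6, 143.6, 8.7, 383.6, 143.7, 204.5) [ 0.6315 -0.1064  0.0483]
top blue (345.5, 144.5, 10.8, 345.5, 144.6, 332.0) [ 0.6286 -0.0276  0.0546]
top green (306.3, 145.7, 13.1, 306.3, 145.9, 493.0) [0.6253 0.0527 0.0601]
top grey (266.5, 147.1, 15.1, 266.3, 147.1, 650.0) [0.6217 0.1333 0.0652]
```

View pics/s4c.png

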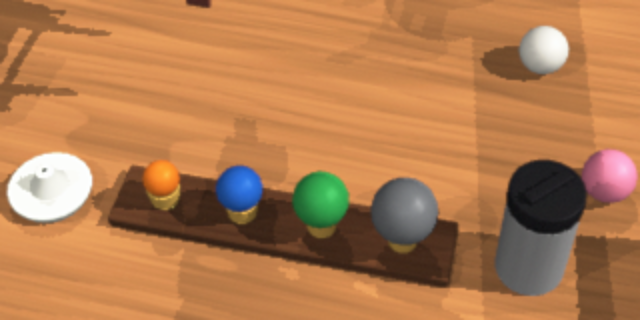

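All four balls are seated in order: orange (crop 161,182), blue (239,188), green (320,198) and grey (404,212). The incense holder and tumbler have not moved, and the arm is clear.

```bash
python3 -c "
from cell import job
print(job.sign_off())"
```

```text
the job is handed in; nothing more can be done
None
```

The four massage balls are seated in the brass cups, running orange, blue, green, grey from the incense holder to the tumbler. The last camera check before I handed the job in showed both end pieces standing where they were; the sign-off itself gave no verdict.

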